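Close the culture box and press the gauge coupler onto its purge nipple

ROBOT

A 7-joint arm with a two-finger parallel gripper is mounted at the origin on a cart in front of the work surface, level with it; the furniture and walls round the work are solid. World frame = base frame: x ahead of the robot, y to its left, z up, the work surface at z = 0. Lengths are in m, angles in rad, forces in N, time in s.
With the tool pointing down it reaches from about 0.35 to 0.9 m from the base axis. Payload 8.1 kg.
Tool frame: the origin (TCP) lies at the very end of the fingers, on their centre line; the grasp point (between the pads) lies arm.grip_point_offset behind it (arm.grip_point_offset is the distance from the TCP to the grasp point, in m); z points along the fingers, y is the line along which they close (so a half turn about z gives the same grasp; the last joint's range is limited). The gripper opens to 92 mm and grips with 3 to 60 N. Pads are 19 mm wide; open, the fingers measure 130 mm over their backs; the gripper's body (75 mm by 190 mm) begins 47 mm behind the grasp point.
Start: joints at [-1.337, 0.434, 0.025, 1.573, -0.012, 1.134, -0.075], TCP at [0.207, 0.59, 0.227] pointing down, gripper open.
Joint ranges: [-2.62, 2.62], [-0.44, 2.09], [-1.27, 1.32], [0.08, 2.57], [-1.32, 4.46], [0.12, 2], [-2.74, 2.74]. Speed limits (rad/s): [2.22, 2.22, 3.01, 3.01, 3.14, 3.14, 3.14].

INTERFACE

Orientations are given as a rotation vector (axis times angle).
In Python, from cell import arm gives the robot as it stands. The module is installed in compiled form; this text tells all that it offers.
- The arm moves only by the shell command python3 -m creep 'ROWS' [OPENING] [FORCE]. ROWS is JSON, a list of rows, each a list of 6 numbers: the shift along the tool's x, y, z scaled (see below), then the turn, a rotation vector about the tool's x, y, z scaled (see below). A call has 1 to 20 rows; each row shifts and turns the commanded pose from where the row before left it, along the tool's axes as they then stand; what a row does not reach is not made up. The controller multiplies each number of a shift by 0.4 m and each number of a turn by 120 degrees. A row lasts 1/12 s, in which the tool goes at most 41.7 mm and 7.16 degrees, less where a joint would pass 70% of its speed; a pose out of reach is approached as far as the arm can. A call with a number of a shift or a turn outside -1 to 1 is refused whole. A call with a gripper value outside its range is refused whole. OPENING is the closure, from -1 (fully open) to 1 (shut), set as the call begins (- or left out, the last holds). The fingers move at their own pace and stop on an object; FORCE is the grip in N (left out, the last holds). Time passes only in rows, so rows that do not move let the fingers close. It gives the time, the measured TCP pose, the force, the opening and the grip force at its end, in the units of the state.
- arm.observe(): the state, without advancing time (a new reading comes with each control period).
- arm.get_image(name): name is "side" or "top"; returns a dict with "frame" (400x640x3 uint8, red, green, blue), "intrinsics" (3x3 intrinsics, pixels), "rvec" (rotation vector, rad) and "tvec" (3), from world to camera coordinates, as OpenCV has them. Camera axes: x right, y down, z forward; pixel columns grow to the right and rows downward; lengths in m; the calibration is good to about 2 mm. A picture is of the moment at which its call begins. There is no depth.
- arm.sign_off(): hands the job in; it is judged then, once.
The state is a dict: "clock": time; "joints": joint angles; "dq": joint speeds; "joint_efforts": joint torques, N m; "position": TCP position; "ee_rot": TCP orientation; "force": force on the tool from outside, world axes, zero at the start; "ft_torque": the same for the moment, N m; "width": opening from 0.0 (shut) to 1.0 (fully open); "gripper_force": force on a finger pad.
Only numpy, scipy, OpenCV 4.12 (cv2) and the standard library are available. Lean on these libraries where they do the work, as an engineer would, in place of code of your own. Each camera call takes 0.05 s, during which the arm holds its last target. There are 200 camera calls.

TASK

First lower the lid of the white culture box gently until it is fully closed. Then take the orange and black test gauge out of its stand by its square black grip and press its coupler squarely onto the tilted brass nipple on the left side of the box until it snaps on, and go on pressing so that the spring pin in the nipple is pushed nearly all the way in. Finish while still gripping the gauge and holding it pressed against that spring; leave the things lying around where they are.

Things in the scene. Friction and masses are not known exactly. Their poses are not given: they have to be found in the camera images.
- culture_box: White open-topped box, 150 (x) x 180 (y) x 65 mm high, fixed to the worktop; origin at the centre of its underside, z up, front faces -x. A grey foot 56 mm wide with the purge port stands against its +y side and reaches 65 mm out from it. Two petri dishes lie inside.
- lid (a joint): Lid angle, rad: 0 closed, 0.7 to 1.1 at the start, grows as it opens upward. Blue-framed clear lid, 150 x 180 x 8 mm, 0.2 kg, hinged along the box's far (+x) top edge (axis along the box's y); a blue tab 60 mm wide juts 21 mm beyond its front edge. A stiff hinge keeps it where it is left; 1 to 2 N near the front edge push it down.
- lid_push (a point): Point on the lid's upper face, midway across, 125 mm from the hinge axis (25 mm inside the front edge): push here to close. Its z axis is the outward normal of the lid's upper face.
- lid_hinge (a point): Point on the lid's hinge axis, midway across, 65 mm above the worktop; frame turns with the lid: x points from the front edge to the hinge.
- port: Brass purge nipple fixed to the box. Origin on its axis at the root, 132 mm to the +y side of the box centre and 50 mm above the worktop; z runs along the nipple away from the root and leans 0.45 rad (26 degrees) from vertical towards the box's +y side. A dark boss of 30 mm diameter lies under the root.
- nipple_tip (a point): Tip of the valve pin when out, on the nipple's axis 39 mm from the port's origin; same axes as the port. Along the port's z: neck of 10 mm diameter to 22 mm, head of 16 mm diameter (widest at 25 to 27 mm) with tapered top ending at 31 mm, then a steel valve pin of 5.6 mm diameter to 39 mm. The point does not move with the pin.
- valve_pin (a joint): How far the spring pin is pressed into the nipple, m: 0 out, 0.008 fully in (flush with the head's top). Spring 2 N at first, 10 N fully in.
- coupler: Test gauge with coupler, 0.24 kg, at first upright, mouth down, in its stand. Origin at the centre of its mouth (underside), z along its axis up to the grip. Round body of 42 mm diameter (rubber rim 47 mm) up to z = 50 mm, small dial on its -x side, then the square grip. Any turn about its own axis fits the nipple. Not reported while gripped.
- coupler_grip (a point): On the gauge's axis at z = 72 mm: middle of the square black grip, 22 x 22 mm, sides along the gauge's x and y, z = 50 to 98 mm, orange button above to 100 mm. Fingertips can rest on the round shoulder at z = 50 mm and push on it.
- coupler_ceiling (a point): Ceiling of the socket, on the axis 28 mm above the mouth. The mouth flares from 32 mm diameter to 19 mm at 10 mm depth. Pushed on squarely, the mouth is 11 mm from the port's origin when the ceiling meets the pin, 7 mm when the jaws have snapped, 3 mm when fully home. Snapping takes about 4 to 12 N of push, then it pulls itself on a little.
- jaw_a (a joint): Outward travel of one sprung jaw in the coupler, m: 0 closed, about 0.0025 while it rides over the nipple's head, and near 0 again when it has snapped behind it.
- jaw_b (a joint): The same for the other jaw.
- stand: Stand of the gauge: aluminium plate 90 x 90 x 8 mm, fixed, with a black collar on it of 61 mm outer and 52 mm inner diameter, rising to 31 mm above the worktop. Origin under its centre. The gauge stands on the plate, its mouth 8 mm above the worktop.
- timer: White timer, 64 x 64 x 19 mm, a bystander; origin at the centre of its underside.
- reservoir: White trough, 46 x 106 x 26 mm, a bystander; origin at the centre of its underside.
- strip_plate: Flat white well plate, 86 x 128 x 12 mm, a bystander; origin at the centre of its underside.
- marker_red: Red and white marker pen, 132 mm long, 13 mm thick, lying, a bystander; origin at the centre of its underside.
There are look-alikes about, which are no part of the job. Of the things like the stand, leave any that is pink; of the rest the larger one is meant.

How it is judged:
On the way, in this order (a step that is already met when the one before it is completed fails the run):
1. the lid is fully closed (value of joint lid below 0.04 rad), for 0.2 s.
2. the gripped gauge is lifted clear of its stand, the lid closed (distance between coupler and stand above 0.045 m and contact force between the fingers and coupler above 1 N and value of joint lid below 0.04 rad), for 0.1 s.
3. the coupler has snapped onto the nipple: pin pressed over 3 mm, both jaws closed behind the head (value of joint valve_pin above 0.003 m and value of joint each of jaw_a, jaw_b below 0.0013 m and angle between the z axis of coupler and the z axis of port, either way round below 0.1 rad and distance between coupler and port below 0.0105 m), for 0.2 s.
At the end, for the whole second after the job is handed in: Lid closed (under 0.04 rad); coupler snapped on the nipple, square within 0.1 rad, mouth within 10.5 mm of the port's origin, both jaws under 1.3 mm; the fingers still grip the gauge (over 2 N) and hold it at rest with the valve pin in by more than 5 of its 8 mm, pushing it with over 3 N (all of step 3 and value of joint valve_pin above 0.005 m and contact force between the fingers and coupler above 2 N and contact force between coupler and valve_pin above 3 N and value of joint lid below 0.04 rad and linear speed of coupler below 0.02 m/s); the arm keeps its last pose, push and grip.
It fails at once if the timer is shoved aside (over 3 cm) (distance of timer from where it was at the start of the episode above 0.03 m).
It fails at once if the reservoir is shoved aside (over 3 cm) (distance of reservoir from where it was at the start of the episode above 0.03 m).
It fails at once if the strip plate is shoved aside (over 3 cm) (distance of strip_plate from where it was at the start of the episode above 0.03 m).
It fails at once if the marker red is shoved aside (over 3 cm) (distance of marker_red from where it was at the start of the episode above 0.03 m).
It fails at once if the lid is slammed (faster than 4 rad/s) (velocity of joint lid below -4 rad/s).
It also fails if it takes over 61 s, if anything falls off the work surface, if the arm or the gripper's body presses on something with over 40 N, if the wrist force passes 120 N, or if a joint passes its speed limit or range.

## Working session

There is one attempt and no reset: what is moved stays moved. The work goes in short steps, Python scripts to look and compute and a shell command to move; the robot and the scene stay as the last step left them, time stands still between calls to the robot, and variables do not carry over. Pictures are saved under pics/ and viewed, at most 10 in all, crops included, and the job is handed in when it is done.

```bash
mkdir -p pics
cat > h.py <<'E'
import numpy as np, cv2
from cell import arm
from scipy.spatial.transform import Rotation as R
def get(name):
    d=arm.get_image(name); d['R']=R.from_rotvec(np.ravel(d['rvec'])).as_matrix(); d['c']=-d['R'].T@np.ravel(d['tvec']); d['K']=np.array(d['intrinsics']); return d
def ray(d,u,v):
    r=d['R'].T@np.linalg.solve(d['K'],[u,v,1]); return d['c'],r/np.linalg.norm(r)
def plane(d,u,v,z):
    c,r=ray(d,u,v); return c+r*(z-c[2])/r[2]
def tri(*obs):
    A=0;b=0
    for d,u,v in obs:
        c,r=ray(d,u,v);P=np.eye(3)-np.outer(r,r);A=A+P;b=b+P@c
    p=np.linalg.solve(A,b); return p,[np.linalg.norm((np.eye(3)-np.outer(ray(*o)[1],ray(*o)[1]))@(p-o[0]['c'])) for o in obs]
def proj(d,p):
    q=d['K']@(d['R']@np.asarray(p)+np.ravel(d['tvec'])); return q[:2]/q[2]
def save(d,n): cv2.imwrite('pics/'+n,cv2.cvtColor(d['frame'],cv2.COLOR_RGB2BGR))
E
python3 - <<'E'
from h import *
np.set_printoptions(precision=4,suppress=True)
for n in('side','top'):
    d=get(n);save(d,n+'0.png');print(n,d['c'],d['R'][2],d['K'][0,0])
s=arm.observe();print(s['position'],R.from_rotvec(s['ee_rot']).as_matrix(),s['width'],s['clock'],arm.grip_point_offset)
E
```

```text
side [0.4002 1.0713 0.7618] [ 0.0819 -0.8198 -0.5668] 390.4982938294959
top [0.2846 0.0715 1.8443] [ 0.1219  0.0016 -0.9925] 460.72208903302834
[0.2064 0.5894 0.226 ] [[-0.9438  0.3305 -0.0003]
 [ 0.3305  0.9438 -0.0014]
 [-0.0001 -0.0014 -1.    ]] 1.000940811665436 0.1 0.0188
```

View pics/side0.png

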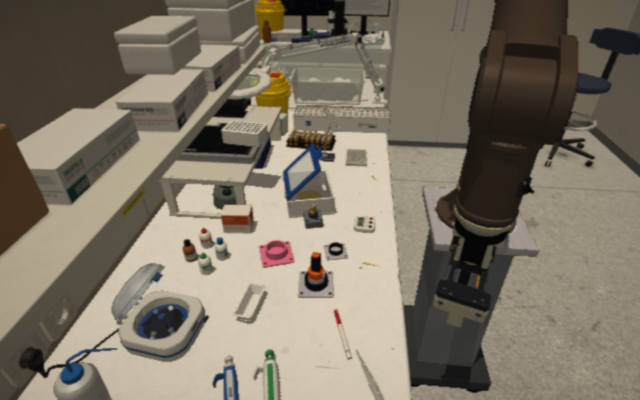

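View pics/top0.png

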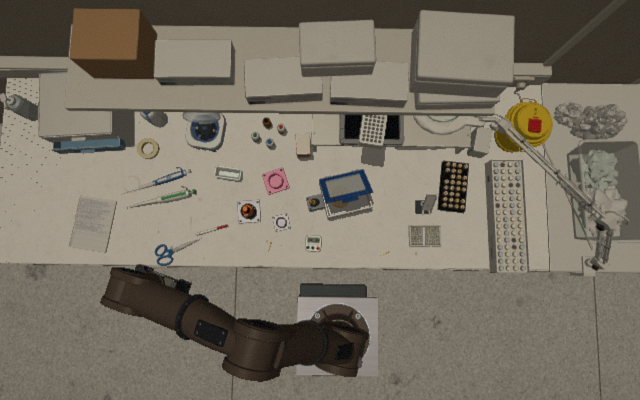

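The side view shows the open box (about 305,190), the port (313,215) and the gauge in its stand (316,275). In the top view they are at (346,195), (316,203) and (248,211). The pink stand and the small empty stand are the decoys. Next, an enlarged crop for precise pixels.

Run:
```python
from h import *
a=cv2.imread('pics/side0.png')[140:300,270:380]; b=cv2.imread('pics/top0.png')[165:230,230:380]
A=cv2.resize(a,None,fx=3.7,fy=3.7,interpolation=cv2.INTER_CUBIC); B=cv2.resize(b,None,fx=2.6,fy=2.6,interpolation=cv2.INTER_CUBIC)
o=np.zeros((592,800,3),np.uint8);o[:A.shape[0],:A.shape[1]]=A;o[:B.shape[0],408:408+B.shape[1]]=B
# top port zoom
C=cv2.resize(cv2.imread('pics/top0.png')[185:225,300:378],None,fx=5,fy=5,interpolation=cv2.INTER_CUBIC);o[180:180+C.shape[0],408:408+C.shape[1]]=C
D=cv2.resize(cv2.imread('pics/top0.png')[195:229,230:296],None,fx=5.5,fy=5.5,interpolation=cv2.INTER_CUBIC);o[390:390+D.shape[0],408:408+D.shape[1]]=D
cv2.imwrite('pics/c1.png',o)
```

```text
(no output)
```

View pics/c1.png

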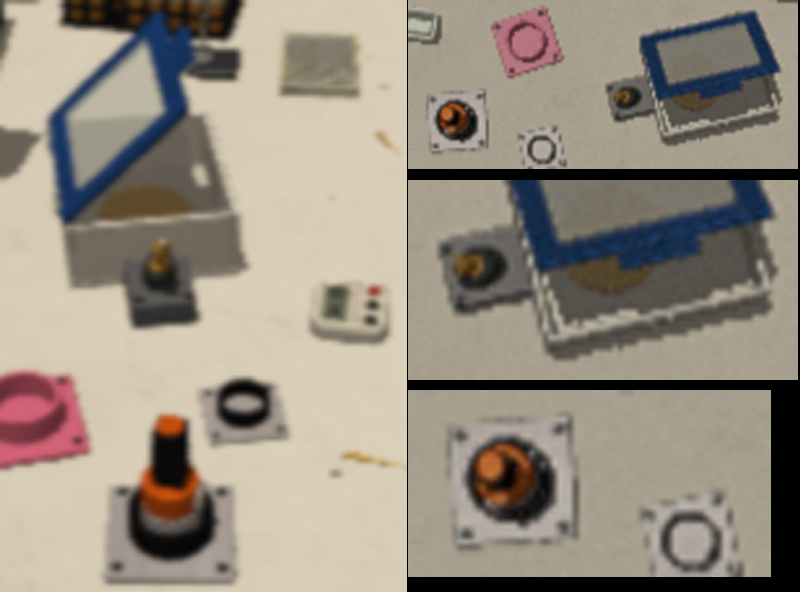

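```bash
cat > m.py <<'E'
from h import *
np.set_printoptions(precision=4,suppress=True)
S,T=get('side'),get('top')
def mask(d,box,lo,hi):
    x0,y0,x1,y1=box; h=cv2.cvtColor(d['frame'],cv2.COLOR_RGB2HSV); m=cv2.inRange(h,lo,hi); k=np.zeros_like(m);k[y0:y1,x0:x1]=m[y0:y1,x0:x1];return k
def comps(m,mn=4):
    n,l,s,c=cv2.connectedComponentsWithStats(m); return [(c[i].round(2),s[i]) for i in range(1,n) if s[i][4]>=mn]
E
python3 - <<'E'
from m import *
for d,b in((S,(295,245,340,300)),(T,(232,196,265,228))): print('orange',comps(mask(d,b,(3,150,110),(20,255,255))))
for d,b in((S,(303,200,325,225)),(T,(305,193,326,212))): print('brass',comps(mask(d,b,(8,110,60),(28,255,255))))
for d,b in((S,(275,135,330,205)),(T,(310,160,380,215))):
    m=mask(d,b,(100,120,40),(125,255,255)); c=max(cv2.findContours(m,0,2)[0],key=cv2.contourArea)
    print('blue',cv2.approxPolyDP(c,2.0,True)[:,0].tolist())
# stand plate from top
f=T['frame'].astype(int)
m=np.zeros(f.shape[:2],np.uint8); h=cv2.cvtColor(T['frame'],cv2.COLOR_RGB2HSV); print(h[203,241],h[205,300],h[215,262],f[203,241],f[205,275])
m=mask(T,(230,194,268,230),(0,0,100),(180,22,255))
c=max(cv2.findContours(m,0,2)[0],key=cv2.contourArea);r=cv2.minAreaRect(c);print('plate',r,cv2.contourArea(c))
P=[plane(T,*p,.008) for p in cv2.boxPoints(r)];print(np.array(P),np.mean(P,0))
E
```

```text
orange [(array([315.5 , 254.73]), array([312, 253,   8,   5,  30], dtype=int32)), (array([314.43, 273.21]), array([308, 267,  16,  13,  99], dtype=int32))]
orange [(array([246.29, 207.48]), array([243, 205,   9,   6,  31], dtype=int32)), (array([245.  , 213.71]), array([243, 212,   5,   4,   7], dtype=int32))]
brass [(array([312.68, 209.45]), array([310, 206,   6,   8,  38], dtype=int32))]
brass [(array([311.86, 201.43]), array([309, 200,   6,   4,  21], dtype=int32))]
blue [[314, 143], [310, 144], [284, 172], [288, 199], [319, 170], [317, 159], [321, 156], [321, 149], [316, 149]]
blue [[363, 171], [320, 180], [326, 202], [338, 199], [348, 201], [370, 192]]
[ 14  23 168] [ 22  40 164] [ 19  38 167] [168 160 153] [164 155 141]
plate ((240.04054260253906, 209.2567596435547), (6.082762718200684, 11.672327995300293), 9.462322235107422) 10.5
[[0.4698 0.4078 0.008 ]
 [0.5164 0.4017 0.008 ]
 [0.5127 0.3775 0.008 ]
 [0.4661 0.3836 0.008 ]] [0.4912 0.3926 0.008 ]
```

Run:
```python
from m import *
q=lambda U,V,x0,y0,f,ox,oy:((U-ox+.5)/f-.5+x0,(V-oy+.5)/f-.5+y0)
D=lambda U,V:q(U,V,230,195,5.5,408,390); C=lambda U,V:q(U,V,300,185,5,408,180); A=lambda U,V:q(U,V,270,140,3.7,0,0)
print('button',tri((T,*D(491,463)),(S,315.7,254.7)))
pl=np.array([plane(T,*D(*p),.008) for p in((449,424),(571,416),(575,540),(457,547))]);print('stand T',pl,pl.mean(0),[np.linalg.norm(pl[i]-pl[i-1]) for i in range(4)])
ps=np.array([plane(S,*A(*p),.008) for p in((110,488),(233,488),(235,574),(105,574))]);print('stand S',ps,ps.mean(0),[np.linalg.norm(ps[i]-ps[i-1]) for i in range(4)])
bl=plane(T,*C(545,338),.065);br=plane(T,*C(772,283),.065)
hl=plane(T,320,180,.068);hr=plane(T,364,171,.068)
print('box',bl,br,hl,hr,np.linalg.norm(bl-br),np.linalg.norm(bl-hl),np.arctan2(*( (bl-br)[[0,1]])) ,np.arctan2(*((hl-hr)[[0,1]])))
# side: near(+y) face top rim corners
s1=plane(S,*A(64,218),.065);s2=plane(S,*A(236,214),.065);print('side rim',s1,s2,np.linalg.norm(s1-s2))
print('lidfront corner L tri',tri((T,326,202),(S,284,172)),'hingeL',tri((T,320,180),(S,288,199)))
print('brass',tri((T,311.9,201.4),(S,312.7,208.0)))
print('pin',tri((T,*C(461,268)),(S,*A(162,243))))
```

```text
button (array([0.4851, 0.3581, 0.1056]), [np.float64(0.0007066379660614492), np.float64(0.000706637966061427)])
stand T [[0.5253 0.4059 0.008 ]
 [0.5325 0.3169 0.008 ]
 [0.4416 0.3112 0.008 ]
 [0.4353 0.3968 0.008 ]] [0.4837 0.3577 0.008 ] [np.float64(0.09051261394791973), np.float64(0.08928960691490914), np.float64(0.09108200834576065), np.float64(0.08582377979508757)]
stand S [[0.5334 0.3226 0.008 ]
 [0.4443 0.3138 0.008 ]
 [0.4368 0.3952 0.008 ]
 [0.525  0.4039 0.008 ]] [0.4849 0.3589 0.008 ] [np.float64(0.08177877525838388), np.float64(0.08954789487703245), np.float64(0.08177161380038378), np.float64(0.08858256192723028)]
box [0.4625 0.0443 0.065 ] [ 0.5081 -0.1318  0.065 ] [0.6041 0.0735 0.068 ] [ 0.6423 -0.0985  0.068 ] 0.18192690078037943 0.14455866648294363 -0.25304526177036274 -0.21898115968387324
side rim [0.609  0.0631 0.065 ] [0.4628 0.0426 0.065 ] 0.14771293614637304
lidfront corner L tri (array([0.5599, 0.0571, 0.1559]), [np.float64(0.05385017785940088), np.float64(0.053850177859401195)]) hingeL (array([0.6036, 0.0735, 0.0707]), [np.float64(8.125230814549493e-06), np.float64(8.12523081467278e-06)])
brass (array([0.5209, 0.1039, 0.0633]), [np.float64(0.0010984881458367842), np.float64(0.001098488145836795)])
pin (array([0.5168, 0.1102, 0.0779]), [np.float64(0.0021107718918469414), np.float64(0.0021107718918468355)])
```

```bash
cat >> m.py <<'E'
yaw=.225; bx=np.array([np.cos(yaw),np.sin(yaw),0]); by=np.array([-np.sin(yaw),np.cos(yaw),0])
def to(target,Rt=None):  # shift needed in tool axes, move units
    s=arm.observe(); Rm=R.from_rotvec(s['ee_rot']).as_matrix() if Rt is None else Rt
    return Rm.T@(np.array(target)-s['position'])/.4
E
python3 - <<'E'
from m import *
p,e=tri((T,326,202),(S,319,170)); q,e2=tri((T,370,192),(S,314,143)); h=np.array([.6232,-.0125,.065])
for a in(p,q): d=a-h; print(a,e,e2,'fwd',-d@bx,'up',d[2],np.arctan2(d[2],-d@bx),np.hypot(d@bx,d[2]))
th=np.mean([np.arctan2((a-h)[2],-(a-h)@bx) for a in(p,q)])
up=h-bx*.125*np.cos(th)+[0,0,.125*np.sin(th)];print('push',th,up)
Rt=np.array([-bx,by,[0,0,-1]]).T; print(to(up+[0,0,.06],Rt), to(up+[0,0,.06]))
E
```

```text
[0.5062 0.0503 0.1675] [np.float64(0.001577901633247151), np.float64(0.0015779016332471542)] [np.float64(0.0006364386863601656), np.float64(0.0006364386863600982)] fwd 0.10006965812334807 up 0.10246029848071839 0.7972015004250588 0.14322028222874603
[ 0.5418 -0.1101  0.1779] [np.float64(0.001577901633247151), np.float64(0.0015779016332471542)] [np.float64(0.0006364386863601656), np.float64(0.0006364386863600982)] fwd 0.10115078306688831 up 0.11287376795972298 0.8401175035656936 0.1515650632846174
push 0.8186595019953762 [ 0.54   -0.0316  0.1563]
[-0.4659 -1.7003  0.0259] [-1.3001 -1.1906  0.0261]
```

```bash
python3 -m creep '[[0,0,-0.02,0,0,-0.0537],[0,0,-0.02,0,0,-0.0537],[0,0,-0.02,0,0,-0.0537],[0,0,-0.02,0,0,-0.0537],[0,0,-0.02,0,0,-0.0537]]' 1 10
python3 -m creep '[[-0.022,-0.08,0,0,0,0],[-0.022,-0.08,0,0,0,0],[-0.022,-0.08,0,0,0,0],[-0.022,-0.08,0,0,0,0],[-0.022,-0.08,0,0,0,0],[-0.022,-0.08,0,0,0,0],[-0.022,-0.08,0,0,0,0],[-0.022,-0.08,0,0,0,0],[-0.022,-0.08,0,0,0,0],[-0.022,-0.08,0,0,0,0],[-0.022,-0.08,0,0,0,0],[-0.022,-0.08,0,0,0,0],[-0.022,-0.08,0,0,0,0],[-0.022,-0.08,0,0,0,0],[-0.022,-0.08,0,0,0,0],[-0.022,-0.08,0,0,0,0],[-0.022,-0.08,0,0,0,0],[-0.022,-0.08,0,0,0,0],[-0.022,-0.08,0,0,0,0],[-0.022,-0.08,0,0,0,0]]'
python3 - <<'E'
from m import *
s=arm.observe();print(s['position'],R.from_rotvec(s['ee_rot']).as_matrix(),to([.540,-.0316,.17]));save(S,'s1.png')
E
```

```text
clock: 0.82
position: [0.2066, 0.5898, 0.2671]
ee_rot: [-0.362, 3.121, -0.0]
force: [-1.1, -0.1, -0.9]
width: 0.688
gripper_force: 0.0
clock: 2.48
position: [0.5217, 0.0039, 0.267]
ee_rot: [-0.354, 3.121, 0.0]
force: [-0.3, 1.0, -0.6]
width: 0.005
gripper_force: 0.0
[ 0.5229 -0.0004  0.267 ] [[-0.9764 -0.2162  0.0016]
 [-0.2162  0.9764 -0.0026]
 [-0.001  -0.0029 -1.    ]] [-0.0246 -0.0846  0.2427]
```

```bash
python3 -m creep '[[-0.0125,-0.042,0.03,0,0,0],[-0.0125,-0.042,0.03,0,0,0],[0,0,0.05,0,0,0],[0,0,0.05,0,0,0],[0,0,0.05,0,0,0]]'
python3 -m creep '[[0,0,0.02,0,0,0],[0.005,0,0.02,0,0,0],[0.01,0,0.02,0,0,0],[0.01,0,0.02,0,0,0],[0.01,0,0.02,0,0,0],[0.01,0,0.015,0,0,0],[0.01,0,0.015,0,0,0],[0.01,0,0.015,0,0,0],[0.01,0,0.015,0,0,0],[0.005,0,0.015,0,0,0],[0.005,0,0.01,0,0,0]]'
python3 - <<'E'
from m import *
s=arm.observe();print(s['position'],s['force']);
a=S['frame'][130:230,255:345];b=T['frame'][165:225,300:390]
o=np.vstack([cv2.resize(x,(600,h),interpolation=cv2.INTER_CUBIC)[:, :] for x,h in((b,400),)]);cv2.imwrite('pics/l1.png',o[:,:,::-1])
E
```

```text
clock: 3.0
position: [0.5384, -0.0248, 0.182]
ee_rot: [-0.353, 3.121, 0.0]
force: [0.1, 1.0, -0.0]
width: 0.007
gripper_force: 0.0
clock: 3.92
position: [0.5048, -0.0327, 0.108]
ee_rot: [0.353, -3.121, -0.0]
force: [1.0, 0.0, 0.4]
width: 0.01
gripper_force: 0.4
[ 0.5044 -0.0328  0.1079] [ 0.2907 -0.5262  0.5512]
```

View pics/l1.png

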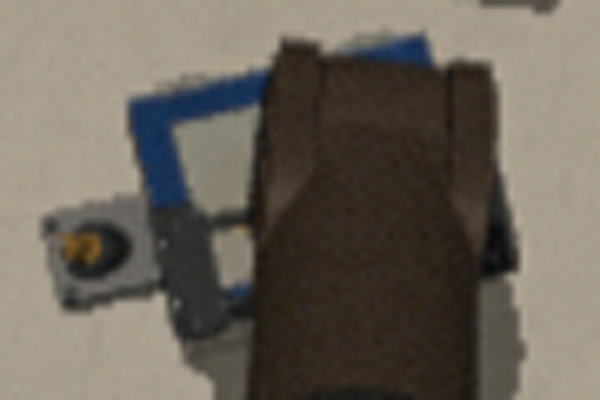

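The lid is partly covered by the hand and coming down, and the nipple is visible at crop (85,247). I'll continue down.

```bash
python3 -m creep '[[0,0,0.015,0,0,0],[0,0,0.015,0,0,0],[0,0,0.015,0,0,0],[0,0,0.015,0,0,0],[0,0,0.01,0,0,0],[0,0,0.005,0,0,0]]'
python3 -m creep '[[0,0,0.005,0,0,0],[0,0,0.005,0,0,0],[0,0,0,0,0,0]]'
```

```text
clock: 4.52
position: [0.5049, -0.0327, 0.0778]
ee_rot: [0.353, -3.12, -0.0]
force: [-0.9, -0.6, -0.3]
width: 0.007
gripper_force: 0.4
clock: 4.77
position: [0.5053, -0.0327, 0.0745]
ee_rot: [0.353, -3.122, -0.0]
force: [-0.0, 0.4, 0.1]
width: 0.002
gripper_force: 0.0
```

```bash
python3 -m creep '[[0,0,0.004,0,0,0],[0,0,0.004,0,0,0],[0,0,0,0,0,0]]'; python3 -m creep '[[0,0,0.005,0,0,0],[0,0,0.005,0,0,0],[0,0,0,0,0,0],[0,0,0,0,0,0]]'
python3 - <<'E'
from m import *
b=S['frame'][130:240,245:355]
cv2.imwrite('pics/l2.png',cv2.resize(b,(600,600),interpolation=cv2.INTER_CUBIC)[:,:,::-1])
E
```

```text
clock: 5.02
position: [0.5057, -0.0327, 0.0735]
ee_rot: [-0.353, 3.12, 0.001]
force: [-8.4, -0.1, 27.7]
width: 0.008
gripper_force: 14.0
clock: 5.35
position: [0.5059, -0.0327, 0.0728]
ee_rot: [-0.352, 3.119, 0.003]
force: [-24.5, 1.8, 81.5]
width: 0.003
gripper_force: 40.2
```

View pics/l2.png

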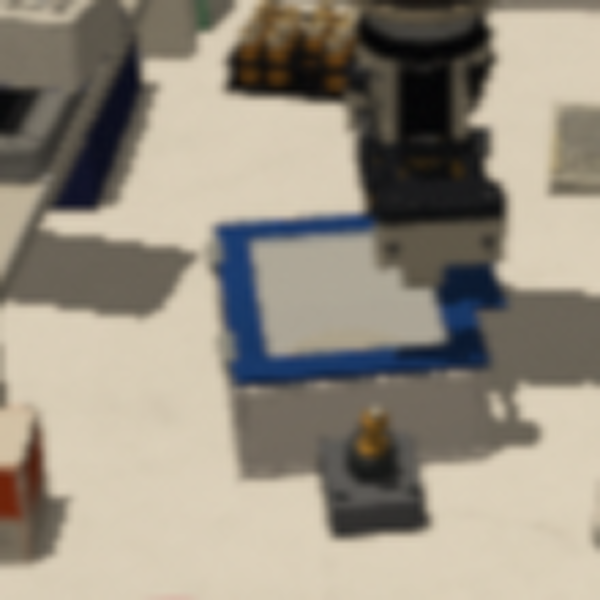

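```bash
python3 -m creep '[[0,0,-0.03,0,0,0],[0,0,-0.06,0,0,0],[0,0,-0.08,0,0,0],[0,0,-0.08,0,0,0],[0,0,-0.08,0,0,0],[0,0,0,0,0,0.033],[0,0,0,0,0,0.033]]' -1
python3 - <<'E'
from m import *
print(arm.observe()['position'],to([.4845,.358,.19]))
E
```

```text
clock: 6.03
position: [0.5069, -0.0326, 0.202]
ee_rot: [-0.132, 3.134, 0.001]
force: [0.4, 0.4, 0.3]
width: 0.462
gripper_force: 0.0
[ 0.5056 -0.0325  0.2001] [-0.0314  0.9772  0.0256]
```

```bash
python3 -m creep '[[-0.003,0.09,0,0,0,0],[-0.003,0.09,0,0,0,0],[-0.003,0.09,0,0,0,0],[-0.003,0.09,0,0,0,0],[-0.003,0.09,0,0,0,0],[-0.003,0.09,0,0,0,0],[-0.003,0.09,0,0,0,0],[-0.003,0.09,0,0,0,0],[-0.003,0.09,0,0,0,0],[-0.003,0.09,0,0,0,0],[-0.001,0.077,0,0,0,0],[0,0,0,0,0,0],[0,0,0,0,0,0]]'
python3 - <<'E'
from m import *
print(to([.4845,.358,.19]),arm.observe()['position'])
a=cv2.resize(T['frame'][160:225,300:380],None,fx=5,fy=5,interpolation=cv2.INTER_CUBIC)
b=cv2.resize(S['frame'][165:233,282:338],None,fx=7,fy=7,interpolation=cv2.INTER_CUBIC)
c=cv2.resize(S['frame'][195:300,290:350],None,fx=4,fy=4,interpolation=cv2.INTER_CUBIC)
o=np.zeros((600,800,3),np.uint8);o[:325,:400]=a;o[:476,405:797]=b;o[330:600,:240]=c[150:]
cv2.imwrite('pics/p1.png',o[:,:,::-1])
for d,b in((S,(275,155,340,205)),(T,(310,160,380,225))):
    m=mask(d,b,(100,120,40),(125,255,255)); k=max(cv2.findContours(m,0,2)[0],key=cv2.contourArea)
    print('blue',cv2.approxPolyDP(k,1.6,True)[:,0].tolist(),cv2.minAreaRect(k))
for d,b in((S,(303,195,325,225)),(T,(305,193,326,212))):
    m=mask(d,b,(8,110,60),(28,255,255));print('brass',comps(m)); ys,xs=np.nonzero(m);print([(y,xs[ys==y].min(),xs[ys==y].max()) for y in np.unique(ys)])
np.savez('ST.npz',S=S['frame'],T=T['frame'])
E
```

```text
clock: 7.22
position: [0.4824, 0.3598, 0.1985]
ee_rot: [0.147, -3.137, 0.001]
force: [0.4, -0.5, 0.2]
width: 1.001
gripper_force: 0.0
[-0.0022  0.0032  0.0225] [0.4837 0.3567 0.199 ]
blue [[286, 172], [288, 198], [299, 199], [301, 196], [292, 194], [289, 177], [291, 172], [299, 172]] ((292.80694580078125, 185.18276977539062), (28.56764793395996, 14.532959938049316), 85.2363510131836)
blue [[362, 171], [320, 181], [328, 216], [342, 213], [346, 218], [357, 215], [358, 209], [371, 206]] ((345.9819641113281, 196.29837036132812), (42.257755279541016, 45.178009033203125), 76.75948333740234)
brass [(array([314.5, 196. ]), array([313, 196,   4,   1,   4], dtype=int32)), (array([322.86, 199.79]), array([322, 197,   3,   6,  14], dtype=int32))]
[(np.int64(196), np.int64(313), np.int64(316)), (np.int64(197), np.int64(323), np.int64(323)), (np.int64(198), np.int64(322), np.int64(323)), (np.int64(199), np.int64(322), np.int64(324)), (np.int64(200), np.int64(322), np.int64(324)), (np.int64(201), np.int64(322), np.int64(324)), (np.int64(202), np.int64(322), np.int64(323))]
brass [(array([312. , 201.5]), array([310, 200,   5,   4,  20], dtype=int32))]
[(np.int64(200), np.int64(310), np.int64(314)), (np.int64(201), np.int64(310), np.int64(314)), (np.int64(202), np.int64(310), np.int64(314)), (np.int64(203), np.int64(310), np.int64(314))]
```

View pics/p1.png

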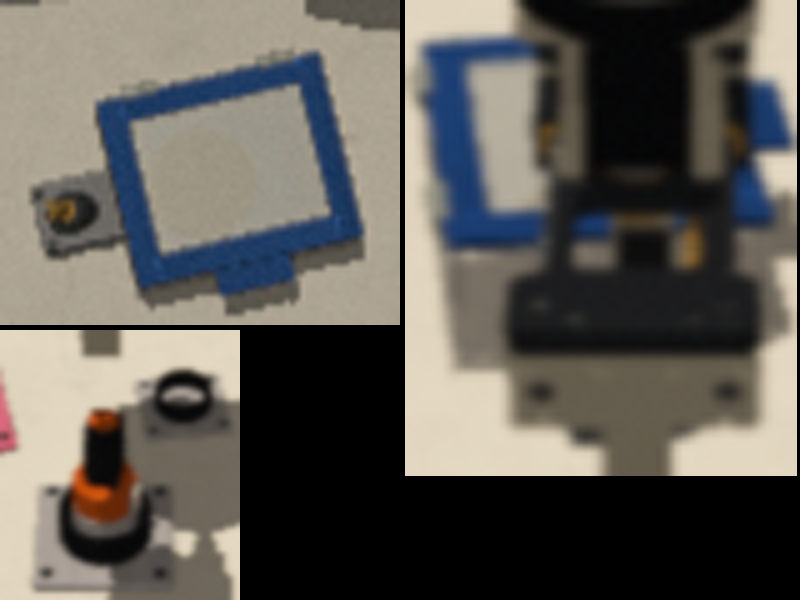

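Lid is closed with corners at crop (98,103), (320,54), (362,238) and (143,290), and the gauge is still upright in its stand. Next I fit the box pose from these corners and check it against the nipple pixels.

Run:
```python
from m import *
q=lambda U,V,x0,y0,f:((U+.5)/f-.5+x0,(V+.5)/f-.5+y0)
a=lambda U,V:q(U,V,300,160,5); l2=lambda U,V:q(U,V,245,130,600/110)
for z in(.069,.073):
    c=np.array([plane(T,*a(*p),z) for p in((98,103),(320,54),(362,238),(143,290))])
    print(z,c.mean(0),[np.linalg.norm(c[i]-c[i-1]) for i in range(4)])
    d=c[0]-c[1];e=c[3]-c[2];f=c[0]-c[3];g=c[1]-c[2];print([np.arctan2(-v[0],v[1]) for v in(d,e)],[np.arctan2(v[1],v[0]) for v in(f,g)])
    s=np.array([plane(S,*l2(*p),z) for p in((217,228),(235,382),(487,363))]);print('side',s,[(v[0]) for v in s], (s[0]+s[2])/2)
    v=s[1]-s[2];print(np.arctan2(v[1],v[0]),np.linalg.norm(v))
    v=s[1]-s[0];print(np.arctan2(-v[0],v[1]),np.linalg.norm(v))
f=np.array([plane(T,*a(*p),.03) for p in((32,190),(50,258))]);print('foot',f)
C=c.mean(0)
for yw in(.21,.225,.24):
    x=np.array([np.cos(yw),np.sin(yw),0]);y=np.array([-np.sin(yw),np.cos(yw),0]);P=C*[1,1,0]+.132*y+[0,0,.05];ax=np.sin(.45)*y+[0,0,np.cos(.45)]
    print(yw,P,P+.039*ax,[proj(T,P+k*ax) for k in(0,.028,.039)],[proj(S,P+k*ax) for k in(0,.028,.039)])
print('obs S tip',l2(374,408),'head',l2(372,430),'T blob',a(62,211))
print('tri head',tri((T,*a(62,211)),(S,*l2(372,430))))
```

```text
0.069 [ 0.551  -0.0276  0.069 ] [np.float64(0.15090188951989975), np.float64(0.1783237370760488), np.float64(0.14850532718655862), np.float64(0.17484099478067253)]
[np.float64(0.23465798811852318), np.float64(0.24834463538282522)] [np.float64(0.24733385604227953), np.float64(0.22397563060053757)]
side [[ 0.6456 -0.0977  0.069 ]
 [ 0.6045  0.0746  0.069 ]
 [ 0.4615  0.0408  0.069 ]] [np.float64(0.645601090629403), np.float64(0.6045027262730576), np.float64(0.4614973592187724)] [ 0.5535 -0.0285  0.069 ]
0.23158601297873965 0.14692781137615096
0.2341624305134662 0.1771264734021586
0.073 [ 0.5504 -0.0273  0.073 ] [np.float64(0.15056189380582588), np.float64(0.17792195743951544), np.float64(0.1481707311459045), np.float64(0.17444706208003527)]
[np.float64(0.23465798811852287), np.float64(0.24834463538282545)] [np.float64(0.2473338560422795), np.float64(0.22397563060053763)]
side [[ 0.6442 -0.091   0.073 ]
 [ 0.6033  0.0803  0.073 ]
 [ 0.4611  0.0468  0.073 ]] [np.float64(0.6441840894945761), np.float64(0.6033230233175607), np.float64(0.46114335611211127)] [ 0.5527 -0.0221  0.073 ]
0.23158
[... 323 characters left out ...]
rray([312.9348, 204.9505])]
0.225 [0.521  0.1013 0.05  ] [0.5172 0.1179 0.0851] [array([312.6141, 201.5662]), array([309.4436, 201.3665]), array([308.1732, 201.2865])] [array([313.1956, 211.044 ]), array([313.5362, 206.668 ]), array([313.6738, 204.8994])]
0.24 [0.519  0.1009 0.05  ] [0.515  0.1174 0.0851] [array([312.7223, 202.0541]), array([309.563, 201.907]), array([308.2971, 201.8481])] [array([313.831 , 210.9934]), array([314.2443, 206.6124]), array([314.4113, 204.8419])]
obs S tip (313.1583333333333, 204.39166666666665) head (312.7916666666667, 208.425) T blob (312.0, 201.8)
tri head (array([0.5202, 0.1036, 0.0613]), [np.float64(0.0016473909550865334), np.float64(0.001647390955086462)])
```

```bash
python3 -m creep '[[-0.0022,0.0032,0.04,0,0,0],[0,0,0.05,0,0,0],[0,0,0.05,0,0,0],[0,0,0.05,0,0,0],[0,0,0.05,0,0,0],[0,0,0.05,0,0,0],[0,0,0.03,0,0,0],[0,0,0.015,0,0,0],[0,0,0.006,0,0,0],[0,0,0,0,0,0]]'
python3 -m creep '[[0,0,0,0,0,0],[0,0,0,0,0,0],[0,0,0,0,0,0],[0,0,0,0,0,0],[0,0,0,0,0,0],[0,0,0,0,0,0],[0,0,0,0,0,0],[0,0,0,0,0,0],[0,0,0,0,0,0],[0,0,0,0,0,0]]' 1 20
```

```text
clock: 8.25
position: [0.4847, 0.3588, 0.0633]
ee_rot: [-0.136, 3.138, -0.0]
force: [0.5, -0.8, 0.4]
width: 0.996
gripper_force: 0.0
clock: 9.08
position: [0.4844, 0.359, 0.0631]
ee_rot: [0.137, -3.139, 0.0]
force: [0.1, 0.4, -0.0]
width: 0.321
gripper_force: 0.0
```

```bash
python3 -m creep '[[0,0,0.011,0,0,0],[0,0,0,0,0,0],[0,0,0,0,0,0],[0,0,0,0,0,0],[0,0,0,0,0,0],[0,0,0,0,0,0],[0,0,0,0,0,0],[0,0,0,0,0,0]]' 1 40
```

```text
clock: 9.75
position: [0.4858, 0.3599, 0.0607]
ee_rot: [-0.136, 3.136, 0.004]
force: [-1.8, -1.6, 17.2]
width: 0.267
gripper_force: 37.9
```

```bash
python3 -m creep '[[0,0,-0.01,0,0,0],[0,0,-0.03,0,0,0],[0,0,-0.05,0,0,0],[0,0,-0.06,0,0,0],[0,0,-0.06,0,0,0],[0,0,-0.06,0,0,0],[0,0,-0.06,0,0,0],[0,0,-0.05,0,0,0],[0,0,0,0,0,0],[0,0,0,0,0,0]]'
python3 - <<'E'
from m import *
a=cv2.resize(S['frame'][160:300,270:370],None,fx=4,fy=4,interpolation=cv2.INTER_CUBIC)
b=cv2.resize(T['frame'][185:230,220:320],None,fx=4,fy=4,interpolation=cv2.INTER_CUBIC)
o=np.zeros((560,800,3),np.uint8);o[:,:400]=a;o[:180,400:]=b
cv2.imwrite('pics/g1.png',o[:,:,::-1]);s=arm.observe();print(s['position'],R.from_rotvec(s['ee_rot']).as_matrix(),s['width'],s['gripper_force'],s['force'])
E
```

```text
clock: 10.58
position: [0.4845, 0.3592, 0.2114]
ee_rot: [-0.137, 3.138, 0.002]
force: [-0.4, -0.1, -3.8]
width: 0.238
gripper_force: 40.0
[0.4836 0.3585 0.2094] [[-0.9962 -0.0872 -0.0017]
 [-0.0872  0.9962 -0.0014]
 [ 0.0018 -0.0012 -1.    ]] 0.23988603119232874 39.98353958129883 [-0.1332 -0.8046 -2.2604]
```

View pics/g1.png

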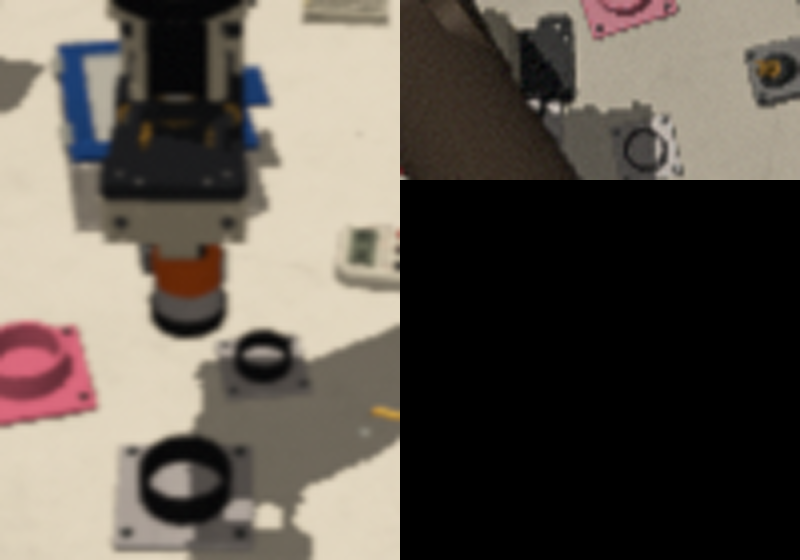

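The gauge is held squarely, clear of its stand (crop 185,285). Tilting now.

```bash
python3 -m creep '[[0,0,0,0.0425,-0.0063,0],[0,0,0,0.0425,-0.0063,0],[0,0,0,0.0425,-0.0063,0],[0,0,0,0.0425,-0.0063,0],[0,0,0,0.0425,-0.0063,0],[0,0,0,0,0,0],[0,0,0,0,0,0]]'
cat >> m.py <<'E'
yp=np.array([-np.sin(.235),np.cos(.235),0]); ax=np.sin(.45)*yp+np.array([0,0,np.cos(.45)]); P0=np.array([.5213,.099,.05])
def rep(d=None,P=P0):
    s=arm.observe();Rm=R.from_rotvec(s['ee_rot']).as_matrix()
    print('pos',np.array(s['position']),'tilt err rv tool',Rm.T@np.cross(Rm[:,2],-ax)/2.0944,'force tool',Rm.T@s['force'],'w',s['width'])
    r=Rm.T@(s['position']-P)  # tool frame offset from port
    print('mouth offset lateral mm',r[:2]*1e3,'d mm',-r[2]*1e3-50.5)
    if d is not None: print('to hover',d,to(P+ax*(d+.0505)))
E
python3 -c "
from m import *
rep(.075)"
```

```text
clock: 11.27
position: [0.4829, 0.3601, 0.2082]
ee_rot: [-0.136, 2.982, -0.672]
force: [0.0, -0.4, -2.3]
width: 0.238
gripper_force: 40.0
pos [0.4848 0.3577 0.2103] tilt err rv tool [ 0.0003 -0.0007  0.    ] force tool [-0.7924  0.1533  1.6875] w 0.2383824684458088
mouth offset lateral mm [  0.2924 166.5384] d mm 206.85646554570826
to hover 0.075 [-0.0003 -0.4161  0.3296]
```

```bash
python3 -m creep '[[0,-0.0416,0.033,0,0,0],[0,-0.0416,0.033,0,0,0],[0,-0.0416,0.033,0,0,0],[0,-0.0416,0.033,0,0,0],[0,-0.0416,0.033,0,0,0],[0,-0.0416,0.033,0,0,0],[0,-0.0416,0.033,0,0,0],[0,-0.0416,0.033,0,0,0],[0,-0.0416,0.033,0,0,0],[0,-0.0416,0.033,0,0,0],[0,0,0,0,0,0],[0,0,0,0,0,0],[0,0,0,0,0,0]]'
python3 - <<'E'
from m import *
rep(.045)
a=cv2.resize(S['frame'][150:230,280:350],None,fx=7,fy=7,interpolation=cv2.INTER_CUBIC)
b=cv2.resize(T['frame'][180:225,290:340],None,fx=6,fy=6,interpolation=cv2.INTER_CUBIC)
o=np.zeros((560,800,3),np.uint8);o[:,:490]=a;o[:270,495:795]=b
cv2.imwrite('pics/n1.png',o[:,:,::-1])
s=arm.observe();M=s['position']-0;z=R.from_rotvec(s['ee_rot']).as_matrix()[:,2]
for d,n in((S,'S'),(T,'T')): print(n,'mouth',proj(d,M+z*.0505),'pred root/head/tip',[proj(d,P0+k*ax) for k in(0,.026,.039)])
E
```

```text
clock: 12.45
position: [0.5087, 0.1528, 0.1641]
ee_rot: [-0.126, 2.98, -0.667]
force: [0.8, 1.2, -3.1]
width: 0.239
gripper_force: 40.0
pos [0.5086 0.154  0.1638] tilt err rv tool [0.0009 0.0003 0.    ] force tool [0.1935 1.2583 2.1286] w 0.23905055019464763
mouth offset lateral mm [-0.3645  1.6045] d mm 76.53381578148459
to hover 0.045 [ 0.0008 -0.0036  0.0788]
S mouth [314.1197 198.6068] pred root/head/tip [array([313.1716, 210.596 ]), array([313.5233, 206.5337]), array([313.7043, 204.4443])]
T mouth [304.0158 200.9669] pred root/head/tip [array([313.21  , 201.4876]), array([310.283 , 201.3296]), array([308.7903, 201.249 ])]
```

View pics/n1.png

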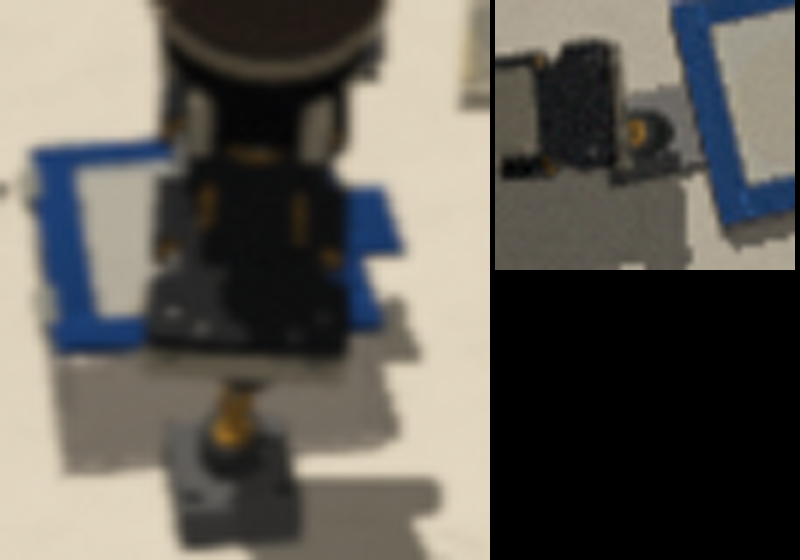

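The side view shows the nipple tip at crop (238,388), below the hand and in line with it; the gauge is hidden behind the hand. Approaching while watching the force.

```bash
python3 -m creep '[[0.0004,-0.0018,0.02,0,0,0],[0.0004,-0.0018,0.02,0,0,0],[0,0,0.02,0,0,0],[0,0,0.02,0,0,0],[0,0,0,0,0,0],[0,0,0,0,0,0],[0,0,0,0,0,0]]'
python3 -c "
from m import *
rep(.03)"
python3 -m creep '[[0,0,0.01,0,0,0],[0,0,0.01,0,0,0],[0,0,0.01,0,0,0],[0,0,0.01,0,0,0],[0,0,0,0,0,0],[0,0,0,0,0,0],[0,0,0,0,0,0]]'
python3 -c "
from m import *
rep(.02)"
```

```text
clock: 13.13
position: [0.5115, 0.1386, 0.1352]
ee_rot: [-0.13, 2.98, -0.67]
force: [-0.7, 0.7, -1.5]
width: 0.233
gripper_force: 40.0
pos [0.5116 0.1389 0.1354] tilt err rv tool [ 0.0002  0.0001 -0.    ] force tool [0.2888 1.1209 1.8417] w 0.23142400047168193
mouth offset lateral mm [ 0.0449 -0.1947] d mm 44.281583418555186
to hover 0.03 [-0.0002  0.0006  0.0357]
clock: 13.82
position: [0.5148, 0.1338, 0.1204]
ee_rot: [-0.132, 2.977, -0.664]
force: [5.7, 4.1, -9.3]
width: 0.239
gripper_force: 40.0
pos [0.5148 0.1339 0.1205] tilt err rv tool [0.0017 0.0019 0.    ] force tool [-6.1209  6.7389  7.6352] w 0.2432159362899859
mouth offset lateral mm [-1.935   1.7655] d mm 28.340266444599322
to hover 0.02 [ 0.0041 -0.0038  0.0209]
```

```bash
python3 -m creep '[[0,0,0,0,0,0],[0,0,0,0,0,0],[0,0,0,0,0,0]]'
python3 - <<'E'
from m import *
rep(.03); s=arm.observe();print(s['ft_torque'],s['joints'],s['joint_efforts'])
a=cv2.resize(S['frame'][100:230,260:380],None,fx=4.4,fy=4.4,interpolation=cv2.INTER_CUBIC)
b=cv2.resize(T['frame'][170:240,270:350],None,fx=3.2,fy=3.2,interpolation=cv2.INTER_CUBIC)
o=np.zeros((580,800,3),np.uint8);o[:a.shape[0],:a.shape[1]]=a;o[:b.shape[0],535:535+b.shape[1]]=b
cv2.imwrite('pics/n2.png',o[:,:,::-1])
E
```

```text
clock: 14.17
position: [0.5148, 0.1338, 0.1204]
ee_rot: [-0.132, 2.977, -0.664]
force: [5.7, 3.1, -10.0]
width: 0.239
gripper_force: 40.0
pos [0.5148 0.1338 0.1205] tilt err rv tool [0.0016 0.0019 0.    ] force tool [-6.1844  5.7895  7.4553] w 0.2370103038163328
mouth offset lateral mm [-1.922   1.7461] d mm 28.318371779485233
to hover 0.03 [ 0.004  -0.0037 -0.0042]
[ 2.4004 -1.1869  0.8223] [-0.8934  0.5005  0.3485  1.9202  0.325   0.922   0.8669] [  1.0449 -61.83     8.8069 -19.3985   2.2425   5.1099   0.0708]
```

View pics/n2.png

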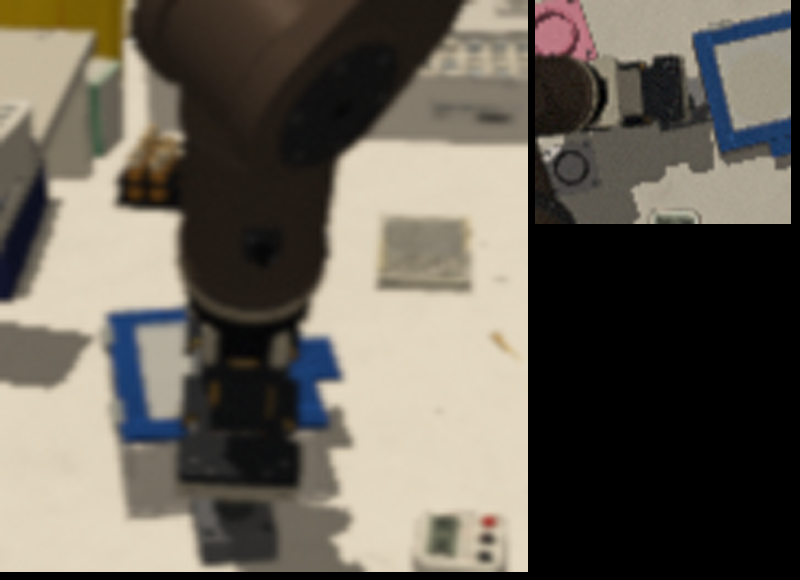

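No visible collision. I'll back off a little to learn where the side load comes from.

```bash
python3 -m creep '[[0,0,-0.01,0,0,0],[0,0,0,0,0,0],[0,0,0,0,0,0]]'
python3 -c "
from m import *
rep(.03);print(arm.observe()['ft_torque'])"
python3 -m creep '[[0,0,-0.01,0,0,0],[0,0,0,0,0,0],[0,0,0,0,0,0]]'
python3 -c "
from m import *
rep(.03);print(arm.observe()['ft_torque'])"
python3 -m creep '[[0,0,-0.01,0,0,0],[0,0,0,0,0,0],[0,0,0,0,0,0]]'
python3 -c "
from m import *
rep(.03);print(arm.observe()['ft_torque'])"
```

```text
clock: 14.52
position: [0.5137, 0.1349, 0.1245]
ee_rot: [-0.131, 2.978, -0.666]
force: [2.3, 4.7, -1.5]
width: 0.237
gripper_force: 40.0
pos [0.5137 0.1349 0.1246] tilt err rv tool [ 0.0011  0.0012 -0.    ] force tool [-3.5185  4.1533 -0.9758] w 0.23843784626488512
mouth offset lateral mm [-1.0617  0.9528] d mm 32.600572738398284
to hover 0.03 [ 0.0022 -0.0019  0.0065]
[ 1.943  -0.5667  0.4933]
clock: 14.87
position: [0.5117, 0.1343, 0.128]
ee_rot: [-0.129, 2.981, -0.672]
force: [-0.3, -0.1, -2.4]
width: 0.238
gripper_force: 40.0
pos [0.5117 0.1343 0.1279] tilt err rv tool [-0.0005 -0.0007 -0.    ] force tool [0.6414 0.3339 0.6222] w 0.24021748924536526
mouth offset lateral mm [ 1.0726 -1.1648] d mm 35.52734154567821
to hover 0.03 [-0.0024  0.0027  0.0138]
[ 0.7012  0.2311 -0.0245]
clock: 15.22
position: [0.5118, 0.1369, 0.1318]
ee_rot: [-0.13, 2.98, -0.67]
force: [-0.5, 1.0, -2.4]
width: 0.24
gripper_force: 40.0
pos [0.5118 0.1368 0.1316] tilt err rv tool [ 0.     -0.0001 -0.    ] force tool [0.5712 0.7721 1.9026] w 0.2392679279064913
mouth offset lateral mm [ 0.4304 -0.4637] d mm 39.949059495767756
to hover 0.03 [-0.001   0.0012  0.0249]
[ 0.77    0.2494 -0.0193]
```

```bash
python3 -m creep '[[-0.009,0.009,0,0,0,0],[0,0,0.01,0,0,0],[0,0,0.01,0,0,0],[0,0,0,0,0,0],[0,0,0,0,0,0],[0,0,0,0,0,0]]'
python3 -c "
from m import *
rep(.03);print(arm.observe()['ft_torque'])"
python3 -m creep '[[0,0,0.01,0,0,0],[0,0,0,0,0,0],[0,0,0,0,0,0],[0,0,0,0,0,0]]'
python3 -c "
from m import *
rep(.03);print(arm.observe()['ft_torque'])"
```

```text
clock: 15.82
position: [0.5159, 0.1369, 0.123]
ee_rot: [-0.13, 2.98, -0.671]
force: [-0.4, -0.5, -2.8]
width: 0.237
gripper_force: 40.0
pos [0.516  0.1371 0.1232] tilt err rv tool [ 0.0001 -0.0001 -0.    ] force tool [-0.7691  0.3763  0.8656] w 0.2403480650800027
mouth offset lateral mm [-3.2707  3.1504] d mm 32.03769610055406
to hover 0.03 [ 0.0082 -0.0078  0.0051]
[0.7835 0.1488 0.0148]
clock: 16.25
position: [0.5163, 0.1353, 0.1195]
ee_rot: [-0.13, 2.98, -0.67]
force: [1.1, -0.7, -2.1]
width: 0.238
gripper_force: 40.0
pos [0.5164 0.1354 0.1195] tilt err rv tool [ 0.0001 -0.0001 -0.    ] force tool [-0.3687  1.415   2.614 ] w 0.24037416140400214
mouth offset lateral mm [-3.2773  3.2153] d mm 28.034414284992152
to hover 0.03 [ 0.0082 -0.008  -0.0049]
[0.76   0.194  0.0285]
```

```bash
python3 -m creep '[[0,0,0.01,0,0,0],[0,0,0,0,0,0],[0,0,0,0,0,0],[0,0,0,0,0,0]]'
python3 -c "
from m import *
rep(.03);print(arm.observe()['ft_torque'])"
python3 -m creep '[[0,0,0.005,0,0,0],[0,0,0,0,0,0],[0,0,0,0,0,0],[0,0,0,0,0,0]]'
python3 -c "
from m import *
rep(.03);print(arm.observe()['ft_torque'])"
```

```text
clock: 16.68
position: [0.5167, 0.1336, 0.1158]
ee_rot: [-0.13, 2.98, -0.67]
force: [0.2, 0.2, -1.9]
width: 0.238
gripper_force: 40.0
pos [0.5168 0.1337 0.1159] tilt err rv tool [ 0.     -0.0001 -0.    ] force tool [0.4636 1.0176 1.9036] w 0.23853613198503032
mouth offset lateral mm [-3.2848  3.1648] d mm 24.00726779387402
to hover 0.03 [ 0.0083 -0.0079 -0.015 ]
[ 0.7494  0.1177 -0.0183]
clock: 17.12
position: [0.5171, 0.133, 0.1141]
ee_rot: [-0.13, 2.98, -0.67]
force: [0.3, 0.2, -2.8]
width: 0.237
gripper_force: 40.0
pos [0.5171 0.1329 0.1142] tilt err rv tool [ 0.0001 -0.      0.    ] force tool [-0.9043  1.2203  1.9009] w 0.23491343042802695
mouth offset lateral mm [-3.3766  3.1949] d mm 22.024671324112703
to hover 0.03 [ 0.0084 -0.008  -0.0199]
[ 0.8423 -0.0918  0.084 ]
```

```bash
python3 -m creep '[[0,0,0.004,0,0,0],[0,0,0,0,0,0],[0,0,0,0,0,0],[0,0,0,0,0,0]]'
python3 -c "
from m import *
rep(.03);print(arm.observe()['ft_torque'])"
```

```text
clock: 17.55
position: [0.5172, 0.1323, 0.1126]
ee_rot: [-0.13, 2.98, -0.67]
force: [-0.9, 1.8, -1.3]
width: 0.243
gripper_force: 40.0
pos [0.5172 0.1323 0.1127] tilt err rv tool [ 0.0001 -0.0001  0.    ] force tool [-0.3605  1.1615  1.9337] w 0.24305361841522485
mouth offset lateral mm [-3.3002  3.2969] d mm 20.40904421324231
to hover 0.03 [ 0.0083 -0.0082 -0.024 ]
[1.0006 0.063  0.0447]
```

```bash
python3 -m creep '[[-0.001,0.002,0.004,0,0,0],[0,0,0,0,0,0],[0,0,0,0,0,0],[0,0,0,0,0,0]]'
python3 -c "
from m import *
rep(.03);print(arm.observe()['ft_torque'])"
python3 -m creep '[[0,0,0.004,0,0,0],[0,0,0,0,0,0],[0,0,0,0,0,0],[0,0,0,0,0,0]]'
python3 -c "
from m import *
rep(.03);print(arm.observe()['ft_torque'])"
```

```text
clock: 17.98
position: [0.5174, 0.1323, 0.1106]
ee_rot: [-0.13, 2.98, -0.67]
force: [-0.4, 0.7, -3.0]
width: 0.237
gripper_force: 40.0
pos [0.5175 0.1322 0.1107] tilt err rv tool [ 0.     -0.0003  0.    ] force tool [-0.3054  2.6287  1.8048] w 0.23828158856019305
mouth offset lateral mm [-3.4281  4.0596] d mm 18.61022281574192
to hover 0.03 [ 0.0087 -0.0101 -0.0285]
[1.1356 0.19   0.0274]
clock: 18.42
position: [0.5176, 0.1314, 0.1092]
ee_rot: [-0.13, 2.98, -0.67]
force: [0.1, 0.7, -5.9]
width: 0.238
gripper_force: 40.0
pos [0.5176 0.1314 0.1092] tilt err rv tool [-0.0001 -0.0003 -0.    ] force tool [0.7612 2.5976 5.5163] w 0.23588940928080046
mouth offset lateral mm [-3.3863  3.92  ] d mm 16.929050677981493
to hover 0.03 [ 0.0086 -0.0098 -0.0327]
[1.2804 0.1356 0.0456]
```

```bash
cat >> m.py <<'E'
def avg(n=4):
    F=[];Q=[]
    for _ in range(n):
        arm.get_image('top');s=arm.observe();Rm=R.from_rotvec(s['ee_rot']).as_matrix();F.append(Rm.T@s['force']);Q.append(Rm.T@s['ft_torque'])
    print('avg F tool',np.mean(F,0),'T tool',np.mean(Q,0))
E
python3 -c "
from m import *
avg()"
python3 -m creep '[[0,0.003,0,0,0,0],[0,0,0,0,0,0],[0,0,0,0,0,0]]' >/dev/null
python3 -c "
from m import *
rep();avg()"
```

```text
avg F tool [-0.2021  1.8466  3.4449] T tool [-1.128   0.1102  0.0005]
pos [0.5177 0.1321 0.1091] tilt err rv tool [-0.0003 -0.0003  0.    ] force tool [ 0.3041 -2.014   1.9652] w 0.24025168797982321
mouth offset lateral mm [-3.5692  4.576 ] d mm 17.073577703305816
avg F tool [ 0.2624 -1.6241  2.0321] T tool [-0.0731  0.1696 -0.0239]
```

```bash
python3 -m creep '[[0,-0.0015,0.004,0,0,0],[0,0,0,0,0,0],[0,0,0,0,0,0]]' >/dev/null
python3 -c "
from m import *
rep();avg()"
python3 -m creep '[[0,0,0.004,0,0,0],[0,0,0,0,0,0],[0,0,0,0,0,0]]' >/dev/null
python3 -c "
from m import *
rep();avg()"
```

```text
pos [0.5179 0.132  0.1076] tilt err rv tool [ 0.0004  0.     -0.    ] force tool [0.0836 1.9531 3.8848] w 0.24095834302478
mouth offset lateral mm [-3.6719  5.1885] d mm 15.641575999257498
avg F tool [0.4629 2.2397 3.1009] T tool [-1.1904  0.1658  0.0339]
pos [0.5181 0.131  0.106 ] tilt err rv tool [ 0.0002 -0.0001 -0.    ] force tool [-0.4869  4.2859  7.669 ] w 0.2364877152260961
mouth offset lateral mm [-3.5893  4.9205] d mm 13.741226598397617
avg F tool [0.7751 4.0891 2.1047] T tool [-1.5761  0.2633  0.0152]
```

```bash
python3 -m creep '[[0,0.0025,0,0,0,0],[0,0,0,0,0,0],[0,0,0,0,0,0]]' >/dev/null
python3 -c "
from m import *
rep();avg()"
python3 -m creep '[[0,0.002,0,0,0,0],[0,0,0,0,0,0],[0,0,0,0,0,0]]' >/dev/null
python3 -c "
from m import *
rep();avg()"
```

```text
pos [0.518  0.1311 0.1061] tilt err rv tool [-0.0003 -0.0003 -0.    ] force tool [-0.044  -0.3109  1.1385] w 0.23896001784778922
mouth offset lateral mm [-3.5788  4.914 ] d mm 13.946953414282405
avg F tool [ 0.5224 -0.7782  1.152 ] T tool [-0.3311  0.27   -0.0012]
pos [0.518  0.1317 0.1057] tilt err rv tool [-0.0004 -0.0003  0.    ] force tool [-0.1695 -4.1574  0.0347] w 0.23527225604480478
mouth offset lateral mm [-3.5314  5.62  ] d mm 13.810296838171112
avg F tool [ 0.4667 -5.442   0.6803] T tool [ 0.8338  0.2004 -0.0045]
```

```bash
python3 -m creep '[[0,-0.003,0.004,0,0,0],[0,0,0,0,0,0],[0,0,0,0,0,0]]' >/dev/null
python3 -c "
from m import *
rep();avg()"
python3 -m creep '[[0,0,0.004,0,0,0],[0,0,0,0,0,0],[0,0,0,0,0,0]]' >/dev/null
python3 -c "
from m import *
rep();avg()"
```

```text
pos [0.5182 0.1311 0.1045] tilt err rv tool [ 0.0003 -0.      0.    ] force tool [ 1.803  -1.9709 -1.1077] w 0.23525293923851912
mouth offset lateral mm [-3.6519  5.634 ] d mm 12.48273366494844
avg F tool [ 1.3795 -1.4292 -0.9234] T tool [-0.1016  0.4654 -0.0335]
pos [0.5184 0.1303 0.1032] tilt err rv tool [ 0.0003  0.     -0.    ] force tool [ 1.6805 -1.0599 -3.6299] w 0.23586823840931384
mouth offset lateral mm [-3.723   5.5599] d mm 10.9426762988697
avg F tool [ 1.9272 -0.3078 -3.2366] T tool [-0.4023  0.6452 -0.0045]
```

Axial push is building (about 5 N net) and the side load is small. I'll keep pressing.

```bash
python3 -m creep '[[0.0005,0,0.004,0,0,0],[0,0,0,0,0,0],[0,0,0,0,0,0]]' >/dev/null
python3 -c "
from m import *
rep();avg()"
python3 -m creep '[[0.0005,0,0.004,0,0,0],[0,0,0,0,0,0],[0,0,0,0,0,0]]' >/dev/null
python3 -c "
from m import *
rep();avg()"
```

```text
pos [0.5185 0.1296 0.1018] tilt err rv tool [0.0003 0.0001 0.    ] force tool [ 1.8524 -0.6933 -5.2974] w 0.23953015400109645
mouth offset lateral mm [-3.7017  5.5099] d mm 9.370640700426222
avg F tool [ 1.4858  0.701  -5.1616] T tool [-0.6279  0.5282  0.    ]
pos [0.5186 0.129  0.1004] tilt err rv tool [0.0003 0.0002 0.    ] force tool [ 0.4373  0.7009 -6.1236] w 0.2394167996618319
mouth offset lateral mm [-3.6475  5.5122] d mm 7.813265089743361
avg F tool [ 1.6449 -0.0191 -5.8666] T tool [-0.6056  0.4255 -0.006 ]
```

```bash
for i in 1; do python3 -m creep '[[0,0,0.004,0,0,0],[0,0,0,0,0,0],[0,0,0,0,0,0]]' >/dev/null; done
python3 -c "
from m import *
rep();avg()"
python3 -m creep '[[0,0,0.003,0,0,0],[0,0,0,0,0,0],[0,0,0,0,0,0]]' >/dev/null
python3 -c "
from m import *
rep();avg()"
```

```text
pos [0.5188 0.1288 0.1   ] tilt err rv tool [0.0005 0.0005 0.    ] force tool [  5.4229  -2.4343 -20.7769] w 0.23739124524360716
mouth offset lateral mm [-3.8078  5.5719] d mm 7.339872002319858
avg F tool [  5.1243  -2.8515 -20.8577] T tool [0.1853 1.5182 0.0045]
pos [0.5192 0.1288 0.0998] tilt err rv tool [0.0007 0.0008 0.    ] force tool [  7.1943  -4.4482 -32.6165] w 0.23801978590524048
mouth offset lateral mm [-4.2134  5.6582] d mm 7.107030324199869
avg F tool [  7.5229  -5.1766 -33.4285] T tool [0.8399 2.1245 0.0094]
```

Hard stop reached, consistent with the coupler fully home. I'll relieve the excess push and check that the jaws hold by backing out slightly.

```bash
python3 -m creep '[[0.001,0,-0.007,0,0,0],[0,0,0,0,0,0],[0,0,0,0,0,0]]' >/dev/null
python3 -c "
from m import *
rep();avg()"
python3 -m creep '[[0,0,-0.004,0,0,0],[0,0,0,0,0,0],[0,0,0,0,0,0]]' >/dev/null
python3 -c "
from m import *
rep();avg()"
python3 -m creep '[[0,0,-0.004,0,0,0],[0,0,0,0,0,0],[0,0,0,0,0,0]]' >/dev/null
python3 -c "
from m import *
rep();avg()"
```

```text
pos [0.5188 0.1292 0.1008] tilt err rv tool [0.0005 0.0008 0.    ] force tool [-0.6058  0.4804 -8.0381] w 0.23592255623887845
mouth offset lateral mm [-3.9761  5.5332] d mm 8.240276091122688
avg F tool [-0.2499  0.1851 -8.4477] T tool [-0.406   0.1725 -0.0076]
pos [0.5186 0.1298 0.102 ] tilt err rv tool [0.0004 0.0007 0.    ] force tool [-1.8386  0.4773 -6.4663] w 0.23297764039506022
mouth offset lateral mm [-3.9011  5.5454] d mm 9.603627917207653
avg F tool [-1.1842 -0.2411 -6.9778] T tool [-0.5734 -0.2151 -0.0383]
pos [0.5183 0.1303 0.1033] tilt err rv tool [0.0004 0.0006 0.    ] force tool [-4.8523  1.6829 -5.1816] w 0.2403870647478068
mouth offset lateral mm [-3.7162  5.5164] d mm 11.086487942540877
avg F tool [-4.4482  0.9329 -4.6213] T tool [-0.8391 -1.0333  0.0086]
```

```bash
python3 -m creep '[[-0.0005,0,0.004,0,0,0],[0,0,0.003,0,0,0],[0,0,0,0,0,0],[0,0,0,0,0,0],[0,0,0,0,0,0],[0,0,0,0,0,0]]'
python3 - <<'E'
from m import *
rep();avg()
a=cv2.resize(S['frame'][150:230,270:360],None,fx=5,fy=5,interpolation=cv2.INTER_CUBIC)
b=cv2.resize(T['frame'][170:240,270:380],None,fx=3.1,fy=3.1,interpolation=cv2.INTER_CUBIC)
o=np.zeros((400,800,3),np.uint8);o[:,:450]=a;o[:b.shape[0],455:455+b.shape[1]]=b[:,:345]
cv2.imwrite('pics/e1.png',o[:,:,::-1])
E
```

```text
clock: 27.02
position: [0.5186, 0.1291, 0.1008]
ee_rot: [-0.13, 2.979, -0.669]
force: [2.9, 3.8, 4.9]
width: 0.24
gripper_force: 40.0
pos [0.5186 0.1291 0.1008] tilt err rv tool [ 0.0003  0.0004 -0.    ] force tool [-4.0051  1.088  -5.5488] w 0.2355280089085936
mouth offset lateral mm [-3.6261  5.4684] d mm 8.237721951427808
avg F tool [-3.6022  1.2595 -5.4585] T tool [-0.8192 -0.8634  0.0133]
```

View pics/e1.png

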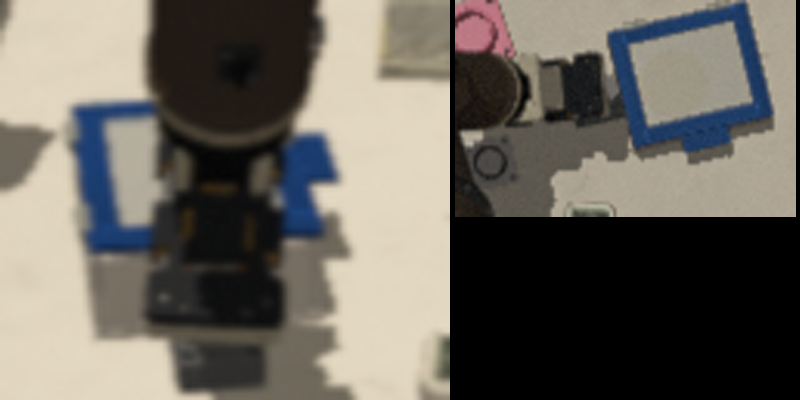

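```bash
python3 -m creep '[[-0.0015,0,0.0015,0,0,0],[0,0,0,0,0,0],[0,0,0,0,0,0],[0,0,0,0,0,0],[0,0,0,0,0,0],[0,0,0,0,0,0]]'>/dev/null
python3 -c "
from m import *
rep();avg(6)"
```

```text
pos [0.5187 0.1289 0.1002] tilt err rv tool [0.0002 0.     0.    ] force tool [-2.515   0.4901 -6.8651] w 0.24018182961696208
mouth offset lateral mm [-3.7093  5.4703] d mm 7.601736070212937
avg F tool [-2.4763  1.1363 -7.015 ] T tool [-0.8052 -0.4702  0.0033]
```

```bash
python3 -c "
from cell import arm
print(arm.observe()['clock'],arm.sign_off())"
```

```text
the job is handed in; nothing more can be done
28.2167 None
```

I closed the lid, pressed the gauge onto the nipple to about 0.3 mm short of the hard stop, and handed the job in at 28.2 s still gripping it and pressing with about 9 N; the snap itself was inferred from depth and force, since the jaws could not be seen.

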